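# Seat a railing post foot on the tacking fixture and hold it for the tack

## Robot

A 6-joint arm with a two-finger parallel gripper is mounted at the origin on the work surface. World frame = base frame: x ahead of the robot, y to its left, z up, the work surface at z = 0. Lengths are in m, angles in degrees, forces in N, time in s.
With the tool pointing down it reaches from about 0.25 to 0.8 m from the base axis. Payload 8.5 kg.
Tool frame: the origin (TCP) lies at the very end of the fingers, on their centre line; the grasp point (between the pads) lies 19 mm behind it; z points along the fingers, y is the direction in which the jaws open and shut (so a half turn about z gives the same grasp; the last joint's range is limited). The gripper opens to 85 mm and grips with 20 to 120 N. Pads are 22 mm wide; open, the fingers measure 114 mm over their backs; the gripper's body (76 mm by 85 mm) begins 54 mm behind the grasp point. The pads swing forward as they close: fully open they stand 13 mm farther back than shut.
Start: joints at [-66.234, 13.648, -0.773, 75.585, 0, 90], TCP at [0.212, -0.48, 0.231] pointing down, gripper open.
Joint ranges: [-152.45, 152.45], [-59.26, 108.67], [-65.41, 83.53], [-104.44, 129.93], [-82.83, 76.93], [-180, 180]. Speed limits (degrees/s): [127.2, 127.2, 159.86, 180, 180, 180].

## Interface

Orientations are given as a 3x3 rotation matrix whose columns are the frame's x, y, z axes.
In Python, from station import ctrl gives the robot as it stands.
- The arm moves only by the tool servo_tool, never from a script. Its argument "moves" is a list of rows, each a list of 2 entries, a list of its own where there are three numbers: the shift along the tool's x, y, z in cm, then the turn about the tool's z in rad. In form: [[[x, y, z], twist], ...]. A call has 1 to 10 rows; each row is the pose to reach, as a shift and turn from the pose measured when the call began, along the tool's axes at that moment; what a row does not reach only later rows make up. A row lasts 1/8 s, in which the tool goes at most 62.5 mm and 10.7 degrees, less where a joint would pass 70% of its speed; a pose out of reach is approached as far as the arm can. A call with a gripper value outside its range is refused whole. "grip" is the finger opening in cm, from 0 to 8.54, set as the call begins (left out, the last holds). The fingers move at their own pace and stop on an object; "squeeze" is the grip in N (left out, the last holds). Time passes only in rows, so rows that repeat a pose let the fingers close. It gives the time, the measured TCP pose, the force and the opening at its end, in the units of the state.
- ctrl.get_state(): the state, without advancing time (a new reading comes with each control period).
- ctrl.capture(name): name is "scene" or "top" or "wrist"; returns a dict with "color" (420x560x3 uint8, red, green, blue), "z_map" (420x560 float32, m along the optical axis (not along the pixel's ray), 0 where there is no reading), "K" (3x3 intrinsics, pixels), "world_from_camera" (4x4, takes a point from camera to world coordinates); the wrist camera has in their place "hand_eye" (4x4, takes a point from camera to tool coordinates, whose origin is the TCP and whose axes are the flange's). Camera axes: x right, y up, looking along -z (the intrinsics and any distortion apply to the point x, -y, -z); pixel columns grow to the right and rows downward; lengths in m; the calibration is good to about 2 mm. A picture is of the moment at which its call begins: read the wrist's pose just before it.
- ctrl.sign_off(): hands the job in, once; it reports no verdict.
The state is a dict: "time_s": time; "joints": joint angles; "qd": joint speeds; "joint_torque": joint torques, N m; "position": TCP position; "tool_rot": TCP orientation; "force": force on the tool from outside, world axes, zero at the start; "moment": the same for the moment, N m; "finger_gap": finger opening in m.
Only numpy, scipy, OpenCV 4.12 (cv2) and the standard library are available. Lean on these libraries where they do the work, as an engineer would, in place of code of your own. Each camera call takes 0.05 s, during which the arm holds its last target. There are 200 camera calls.

## Task

The inspection lamp is still hanging over the blue tacking fixture: swing it well clear of the fixture to either side. Then take the railing post foot by its square post, bring it onto the fixture square to the clamped flat bar until the hole under it drops over the locating pin, and press it down against the sprung copper earth bar until its plate lies flush on the fixture. Finish holding it there for the tack weld: keep gripping the post and pressing down, do not let go, and leave the magnet, hammer and brush where they lie.

Things in the scene. Friction and masses are not known exactly. Their poses are not given: they have to be found in the camera images.
- fixture: Blue steel fixture plate bolted to the bench, 170 (x) x 220 (y) x 15 mm thick. Origin on the pin's axis at the plate's underside (bench level); plate from x -65 to +105 mm, y +-110 mm. A dark flat bar, 40 x 200 x 10 mm, lies clamped on it along y, from x +45 to +85 mm (top 25 mm above the bench); two strap clamps at its ends (y +-83 mm) rise to 49 mm above the bench. With the foot on the pin and square, its edge stands 5 mm from the flat bar.
- pin (a point): Top of the fixture's upright locating pin: steel, 12 mm diameter with a rounded nose (the last 6 mm taper to 4 mm across), standing 20 mm above the fixture plate's top, 35 mm above the bench. Axes as the fixture's.
- earth_bar (a joint): Sprung copper earth bar, 30 (x) x 66 (y) mm, through whose middle the pin passes; it stands 5 mm above the fixture plate. 0 = fully up, 0.005 m = pushed flush with the plate. The spring pushes back with 8 N at the start and 12 N when flush, so it carries the foot's own weight: the foot stays 5 mm up unless it is pressed.
- lamp_head (a point): Centre of the white ring-shaped lamp head with its lens, 130 mm across, 26 mm thick, underside 202 mm above the bench. It sits on a level boom 16 mm thick, 215 mm above the bench, which swings about 1.2 rad to either side of pointing at the robot, about an upright post beyond the fixture (seen from the robot), 300 mm from this point. Light friction (about 0.3 N m): it stays where it is left.
- lamp_grip (a point): Middle of the usable height of the upright black rubber grip on the lamp head's near side, 388 mm from the hinge axis, which lies along this point's own +x (its axes turn with the boom, z up): a rod of 18 mm diameter from 197 to 253 mm above the bench; this point is 225 mm above it. It may be pinched from above or pushed sideways.
- foot: Railing post foot of light grey bare steel, about 0.5 kg: a square plate 80 x 80 x 8 mm with an upright square tube, 30 x 30 mm outside and 70 mm tall (2.5 mm walls, open at the top), in its middle. A through hole of 14 mm diameter under the tube is centred in the plate. Origin at the centre of the plate's underside; x and y along the plate's and the tube's sides, z up. All four ways round are alike.
- foot_post (a point): On the axis of the foot's square tube, 45 mm above the underside of its plate, where the post is well gripped. Top of the tube 78 mm above the underside.
- magnet: Red arrow-shaped welding magnet lying flat, 90 x 80 x 20 mm, loose. Origin on its underside near the middle. Leave alone.
- chipping_hammer: Slag hammer with black rubber handle lying on the bench, 290 mm long along x, head at +x, head 145 mm wide, loose, up to 22 mm high. Origin at bench level, 160 mm from the handle's end. Leave alone.
- wire_brush: Wooden wire brush lying on the bench, 270 x 26 x 36 mm, loose. Origin at the centre of its underside. Leave alone.
Not all that is in view belongs to the job. Several things have the shape of the foot; the one meant has the colours described above.

How it is judged (in metres and radians):
On the way, in this order (a step that is already met when the one before it is completed fails the run):
1. the lamp head is swung clear of the fixture (its centre at least 160 mm from the pin, seen from above) (horizontal distance between lamp_head and pin above 0.16 m), for 0.2 s.
2. the foot has dropped over the pin (its underside at least 6 mm below the pin's top, hole over the pin) (z of foot in the frame of fixture below 0.029 m and horizontal distance between foot and pin below 0.004 m and angle between foot's own z axis and vertical below 0.12 rad), for 0.1 s.
At the end, for the whole second after the job is handed in: Lamp head centre over 160 mm from the pin in plan; foot on the pin (within 3 mm), upright within 2 degrees, square to the fixture within 5.7 degrees, underside within 1.8 mm of the plate, earth bar down over 3.5 of its 5 mm; post still gripped and pressed, at rest (horizontal distance between lamp_head and pin above 0.16 m and horizontal distance between foot and pin below 0.003 m and z of foot in the frame of fixture below 0.0168 m and value of joint earth_bar above 0.0035 m and angle between foot's own z axis and vertical below 0.035 rad and (angle between the x axis of foot and the x axis of fixture, either way round below 0.1 rad or angle between the x axis of foot and the y axis of fixture, either way round below 0.1 rad) and contact force between the fingers and foot above 4 N and horizontal distance between the grasp point and foot_post below 0.03 m and z of the grasp point in the frame of foot below 0.09 m and linear speed of foot below 0.02 m/s); the arm keeps its last pose, push and grip.
It fails at once if the magnet is shifted by more than 30 mm (distance of magnet from where it was at the start of the episode above 0.03 m).
It fails at once if the hammer is shifted by more than 30 mm (distance of chipping_hammer from where it was at the start of the episode above 0.03 m).
It fails at once if the brush is shifted by more than 30 mm (distance of wire_brush from where it was at the start of the episode above 0.03 m).
It also fails if it takes over 67 s, if anything falls off the work surface, if the arm or the gripper's body presses on something with over 40 N, if the wrist force passes 120 N, or if a joint passes its speed limit or range.

## Working session

There is one attempt and no reset: what is moved stays moved. The work goes in short steps, Python scripts to look and compute and a tool call to move; the robot and the scene stay as the last step left them, time stands still between calls to the robot, and variables do not carry over. Pictures are saved under pics/ and viewed, about 8 in all and at most 12, crops included, and the job is handed in when it is done.

Besides the shell and the picture viewer there is one more tool, called after "Emit:" by a JSON object that holds its "method" and its "body". servo_tool: Moves the arm, as the interface text tells. Its arguments: {"type":"object","properties":{"moves":{"type":"array","items":{"type":"array"}},"grip":{"type":"number"},"squeeze":{"type":"number"}},"required":["moves"]}

```bash
mkdir -p pics; ls; python3 - <<'E'
from station import ctrl
import cv2,numpy as np
s=ctrl.get_state();print(s['time_s'],s['position'],s['tool_rot'],s['force'],s['finger_gap'])
for n in('scene','top'):
    c=ctrl.capture(n);np.savez(f'{n}0.npz',**c)
    cv2.imwrite(f'pics/{n}0.png',c['color'][:,:,::-1]);print(c['K'],c['world_from_camera'])
E
```

```text
pics
0.0 [ 0.21140801 -0.48008209  0.23066018] [[ 9.15204222e-01  4.02989938e-01 -5.84601497e-04]
 [ 4.02990362e-01 -9.15203213e-01  1.35921642e-03]
 [ 1.27213745e-05 -1.47954938e-03 -9.99998905e-01]] [ 0.12044966 -0.10858746  0.10010063] 0.08583534591863175
[[505.758199     0.         278.43016796]
 [  0.         505.758199   214.93258334]
 [  0.           0.           1.        ]] [[-0.42132842 -0.62342907  0.65864904  1.53008808]
 [ 0.90678658 -0.3014822   0.29469745  0.46457271]
 [ 0.01484801  0.72141852  0.69234013  1.2263375 ]
 [ 0.          0.          0.          1.        ]]
[[397.71477539   0.         279.43795321]
 [  0.         397.71477539 209.36800073]
 [  0.           0.           1.        ]] [[ 2.11238425e-02  9.85717020e-01 -1.67080040e-01  3.39303436e-01]
 [-9.99641861e-01  2.35702599e-02  1.26725441e-02  1.67363510e-04]
 [ 1.64296624e-02  1.66752509e-01  9.85861890e-01  1.21377649e+00]
 [ 0.00000000e+00  0.00000000e+00  0.00000000e+00  1.00000000e+00]]
```

View pics/top0.png

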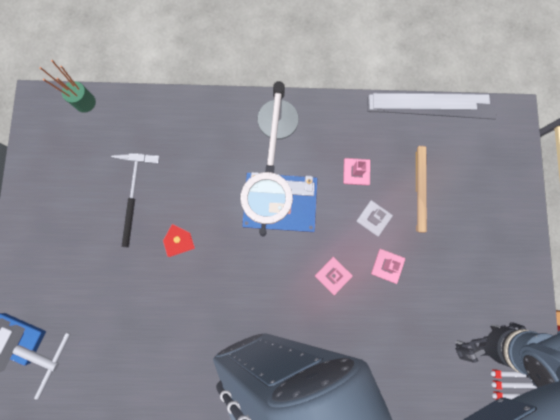

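View pics/scene0.png

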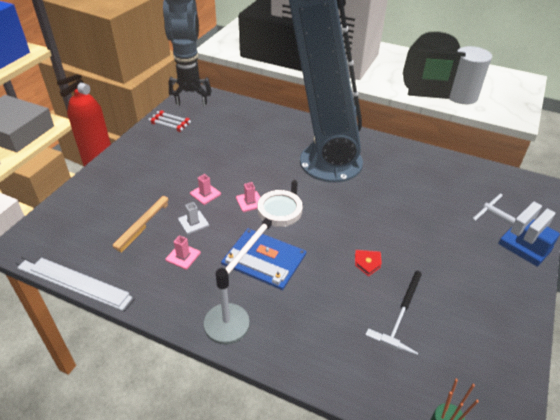

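The top view shows the lamp ring at (266,198), its grip near (264,230) and the fixture around (280,203). The grey foot is at (375,218), and three pink look-alikes stand nearby. The brush is at (422,190), the magnet at (178,240) and the hammer at (135,195).

```bash
cat > h.py <<'E'
import numpy as np,cv2
def cloud(c,T=None):
    K=c['K'];z=c['z_map'];T=c['world_from_camera'] if T is None else T
    v,u=np.indices(z.shape)
    p=np.stack([(u-K[0,2])/K[0,0]*z,-(v-K[1,2])/K[1,1]*z,-z,np.ones_like(z)],-1)
    return (p@T.T)[...,:3]
def ray(c,uv,h,T=None):
    K=c['K'];T=c['world_from_camera'] if T is None else T
    uv=np.atleast_2d(uv).astype(float)
    d=np.c_[(uv[:,0]-K[0,2])/K[0,0],-(uv[:,1]-K[1,2])/K[1,1],-np.ones(len(uv))]@T[:3,:3].T
    o=T[:3,3]; return o+d*((h-o[2])/d[:,2])[:,None]
E
python3 - <<'E'
from h import *
c=dict(np.load('top0.npz'));P=cloud(c);hsv=cv2.cvtColor(c['color'],cv2.COLOR_RGB2HSV)
roi=np.zeros(hsv.shape[:2],bool)
# fixture
b=(hsv[...,0]>100)&(hsv[...,0]<125)&(hsv[...,1]>150)&(c['z_map']>0);b[:,:235]=0;b[:,330:]=0;b[:160]=0;b[245:]=0
q=P[b&(P[...,2]<.03)];print('blue',b.sum(),q.min(0),q.max(0),np.median(q,0))
r=cv2.minAreaRect(q[:,:2].astype(np.float32));print(r,cv2.boxPoints(r))
vv,uu=np.nonzero(b);r=cv2.minAreaRect(ray(c,np.c_[uu,vv],.015)[:,:2].astype(np.float32));print('ray',r,cv2.boxPoints(r))
# lamp by height
m=(P[...,2]>.16)&(P[...,2]<.3);m[:150]=0;m[245:]=0;m[:,:230]=0;m[:,310:]=0
q=P[m];print('lamp',m.sum(),q.min(0),q.max(0))
g=m.copy();g[:226]=0
print('grip',P[g].mean(0),P[g][:,2].max(), np.c_[np.nonzero(g)].mean(0))
# foot
f=(hsv[...,1]<60)&(hsv[...,2]>110);f[:195]=0;f[240:]=0;f[:,:352]=0;f[:,398:]=0
vv,uu=np.nonzero(f);r=cv2.minAreaRect(ray(c,np.c_[uu,vv],.008)[:,:2].astype(np.float32));print('foot',f.sum(),r)
q=P[200:237,352:398].reshape(-1,3);t=q[q[:,2]>.06];print('post top',len(t),t.mean(0),t[:,2].max())
m=(P[...,2]>.19)&(P[...,2]<.32);m[170:]=0;m[:,:250]=0;m[:,310:]=0
for row in range(75,180,8):
  k=m[row]; 
  if k.any():print(row,P[row][k].mean(0))
E
```

```text
Traceback (most recent call last):
ValueError: zero-size array to reduction operation minimum which has no identity
```

```bash
python3 - <<'E'
from h import *
c=dict(np.load('top0.npz'));P=cloud(c);hsv=cv2.cvtColor(c['color'],cv2.COLOR_RGB2HSV)
for u,v in((255,222),(305,220),(300,300),(376,218),(262,231),(266,180),(30,180)):print(u,v,c['color'][v,u],hsv[v,u],c['z_map'][v,u],P[v,u])
E
```

```text
255 222 [125 151 200] [110  96 200] 1.2080666 [0.5017573  0.05815788 0.01517181]
305 220 [ 98 139 204] [108 133 204] 1.2098739 [ 0.51121057 -0.0936607   0.01689218]
300 300 [139 129 141] [145  22 141] 1.1885877 [ 0.27220182 -0.0827078  -0.00216337]
376 218 [177 172 183] [134  15 183] 1.1562152 [ 0.51367774 -0.29569581  0.07433556]
262 231 [86 87 95] [117  24  95] 0.96643436 [0.44806594 0.02903971 0.25154414]
266 180 [210 219 224] [101  16 224] 1.0235064 [0.58407857 0.02354808 0.21677511]
30 180 [127 126 136] [123  19 136] 1.2358885 [ 0.61937902  0.76150099 -0.00215598]
```

```bash
python3 - <<'E'
from h import *
c=dict(np.load('top0.npz'));P=cloud(c);hsv=cv2.cvtColor(c['color'],cv2.COLOR_RGB2HSV)
b=(hsv[...,0]>100)&(hsv[...,0]<125)&(hsv[...,1]>75)&(c['z_map']>0);b[:,:235]=0;b[:,330:]=0;b[:160]=0;b[245:]=0
b&=(P[...,2]<.04)&(P[...,2]>.005)
vv,uu=np.nonzero(b);r=cv2.minAreaRect(ray(c,np.c_[uu,vv],.015)[:,:2].astype(np.float32));print('ray',len(vv),r,cv2.boxPoints(r))
m=(P[...,2]>.16)&(P[...,2]<.3);m[:150]=0;m[245:]=0;m[:,:230]=0;m[:,310:]=0
q=P[m];print('lamp',m.sum(),q.min(0),q.max(0))
g=m.copy();g[:226]=0
print('grip',P[g].mean(0),P[g][:,2].max(), P[g].min(0),P[g].max(0))
f=(abs(P[...,2]-.006)<.012)&(P[...,2]>.003)|(P[...,2]>.03);f[:195]=0;f[240:]=0;f[:,:352]=0;f[:,398:]=0
print('foot px',f.sum(),np.c_[np.nonzero(f)].mean(0))
q=P[f];lo=q[q[:,2]<.02];r=cv2.minAreaRect(lo[:,:2].astype(np.float32));print('foot',r)
t=q[q[:,2]>.06];print('post top',len(t),t.mean(0),t[:,2].max(),cv2.minAreaRect(t[:,:2].astype(np.float32)))
m=(P[...,2]>.19)&(P[...,2]<.32);m[180:]=0;m[:,:250]=0;m[:,310:]=0
for row in range(75,180,10):
  k=m[row]
  if k.any():print(row,P[row][k].mean(0))
E
```

```text
ray 1411 ((0.5659225583076477, -0.016139470040798187), (0.21953970193862915, 0.17086075246334076), 87.47683715820312) [[ 0.47574258 -0.12204198]
 [ 0.64643764 -0.12956382]
 [ 0.65610254  0.08976304]
 [ 0.48540747  0.09728488]]
lamp 2332 [ 0.44022447 -0.04400321  0.20239657] [0.66446049 0.08557096 0.25716557]
grip [0.44955787 0.02790274 0.24103058] 0.257165571397437 [0.44022447 0.01969845 0.20270798] [0.46447598 0.0362772  0.25716557]
foot px 878 [217.57061503 374.21412301]
foot ((0.5280848145484924, -0.3098962903022766), (0.14094842970371246, 0.1403648406267166), 89.57225799560547)
post top 83 [ 0.51019735 -0.28446045  0.15596766] 1.213776487004269 ((0.4291094243526459, -0.16633617877960205), (0.03742443025112152, 0.3765016496181488), 34.01738739013672)
85 [ 0.83833842 -0.00292161  0.2333303 ]
95 [ 0.81947824 -0.00362317  0.21401401]
105 [0.78769116 0.00111202 0.22109176]
115 [0.75939141 0.003121   0.22166584]
125 [0.73227545 0.00512158 0.21995951]
135 [0.7038853  0.00708129 0.22213173]
145 [0.67658121 0.00903431 0.22217854]
155 [0.64994721 0.01099123 0.22085785]
165 [0.62154863 0.01541801 0.22605727]
175 [0.5943505  0.02234088 0.22836578]
```

Emit:
{"method": "servo_tool", "body": {"moves": [[[3,-2.6,-3],-0.1],[[7,-6,-6],-0.25],[[12,-10.5,-6],-0.4],[[17,-15,-6],-0.55],[[22,-19.2,-6],-0.7],[[27,-23.6,-6],-0.85],[[32,-28,-6],-1.0],[[37,-32.3,-6],-1.15],[[40.5,-35.4,-6],-1.3],[[42.3,-36.9,-6],-1.4]], "grip": 5}}

```text
time_s: 1.35
position: [0.4505, 0.0307, 0.2908]
tool_rot: [[-0.248, 0.969, -0.001], [0.969, 0.248, 0.001], [0.002, -0.001, -1.0]]
force: [-0.3, -0.5, 0.7]
finger_gap: 0.05
```

```bash
python3 - <<'E'
from station import ctrl
import numpy as np
s=ctrl.get_state();R=s['tool_rot'];print(s['time_s'],s['joints'],s['position'],np.degrees(np.arctan2(R[1,0],R[0,0])),s['finger_gap'])
E
```

```text
1.35 [ 3.84598571  5.60964659 -2.09136785 82.34968247  0.08562614 79.48106119] [0.45048697 0.03074402 0.29084151] 104.3648587367012 0.05004770428151411
```

Emit:
{"method": "servo_tool", "body": {"moves": [[[0,0,0],-0.17],[[0,0,0],-0.35],[[0,0,0],-0.53],[[0,0,0],-0.7],[[0,0,0],-0.88],[[0,0,0],-1.06],[[0,0,0.5],-1.235],[[0,0,3],-1.235],[[0,0,6],-1.235],[[0,0,7.5],-1.235]]}}

```text
time_s: 2.6
position: [0.4495, 0.0308, 0.2142]
tool_rot: [[-0.996, 0.085, -0.003], [0.085, 0.996, 0.001], [0.003, 0.001, -1.0]]
force: [-0.0, -0.0, 0.6]
finger_gap: 0.0498
```

```bash
python3 - <<'E'
from station import ctrl
from h import *
s=ctrl.get_state();R=s['tool_rot'];print(s['time_s'],s['position'],s['force'],np.degrees(np.arctan2(R[1,0],R[0,0])))
R=np.array(R);p=np.array(s['position'])
h=np.array([.837,-.003]);g=np.array([.449,.028])
a0=np.arctan2(*(g-h)[::-1])
for k in range(0,11):
  a=a0-k*np.radians(5.2);w=h+np.linalg.norm(g-h)*np.array([np.cos(a),np.sin(a)])
  d=R.T@np.r_[w-g,0]*100;print(k,w,d.round(1),round(k*np.radians(5.2),3))
E
```

```text
2.6 [0.44949344 0.03078266 0.21415272] [-0.00638908 -0.01954567  0.55509672] 175.12674555394142
0 [0.449 0.028] [0. 0. 0.] 0.0
1 [0.45340646 0.06303786] [-0.1  3.5  0. ] 0.091
2 [0.46097036 0.09753214] [-0.6  7.   0. ] 0.182
3 [0.47162944 0.13119893] [-1.4 10.5  0. ] 0.272
4 [0.48529595 0.1637611 ] [-2.5 13.8  0. ] 0.363
5 [0.50185742 0.19495062] [-3.8 17.1  0. ] 0.454
6 [0.5211775  0.22451077] [-5.5 20.2  0. ] 0.545
7 [0.54309719 0.25219824] [-7.5 23.1 -0. ] 0.635
8 [0.56743605 0.27778511] [-9.7 25.9 -0. ] 0.726
9 [0.59399375 0.30106079] [-12.1  28.4  -0. ] 0.817
10 [0.62255168 0.32183368] [-14.8  30.8  -0. ] 0.908
```

Emit:
{"method": "servo_tool", "body": {"moves": [[[0,1.7,0],0.045],[[-0.1,3.5,0],0.09],[[-0.3,5.3,0],0.135],[[-0.6,7,0],0.18],[[-1,8.8,0],0.23],[[-1.4,10.5,0],0.27],[[-1.9,12.2,0],0.32],[[-2.5,13.8,0],0.36],[[-3.1,15.5,0],0.41],[[-3.8,17.1,0],0.45]]}}

```text
time_s: 3.85
position: [0.5018, 0.1982, 0.2138]
tool_rot: [[-0.859, 0.511, -0.004], [0.511, 0.859, 0.001], [0.004, -0.002, -1.0]]
force: [0.1, -2.0, 0.2]
finger_gap: 0.0498
```

```bash
python3 - <<'E'
from station import ctrl
from h import *
s=ctrl.get_state();R=np.array(s['tool_rot']);p=np.array(s['position'])
h=np.array([.837,-.003]);print(p,s['force'])
a0=np.arctan2(*(p[:2]-h)[::-1]);r=np.linalg.norm(p[:2]-h);print(r)
for k in range(1,11):
  a=a0-k*np.radians(2.7);w=h+r*np.array([np.cos(a),np.sin(a)])
  print(k,(R.T@np.r_[w-p[:2],0]*100).round(1),round(k*np.radians(2.7),3))
E
```

```text
[0.50177556 0.19822525 0.2138049 ] [ 0.12115732 -1.98413398  0.16075669]
0.3909821262448845
1 [-0.1  1.8 -0. ] 0.047
2 [-0.2  3.7 -0. ] 0.094
3 [-0.4  5.5 -0. ] 0.141
4 [-0.7  7.3 -0. ] 0.188
5 [-1.1  9.1 -0. ] 0.236
6 [-1.6 10.9 -0. ] 0.283
7 [-2.2 12.7 -0. ] 0.33
8 [-2.8 14.4 -0. ] 0.377
9 [-3.5 16.1 -0. ] 0.424
10 [-4.3 17.7 -0. ] 0.471
```

Force of about 2 N shows the grip is being pushed. I'll carry on, ending with a short stop.

Emit:
{"method": "servo_tool", "body": {"moves": [[[-0.1,1.8,0],0.047],[[-0.2,3.7,0],0.094],[[-0.4,5.5,0],0.141],[[-0.7,7.3,0],0.188],[[-1.1,9.1,0],0.236],[[-1.6,10.9,0],0.283],[[-2.2,12.7,0],0.33],[[-2.7,14,0],0.367],[[-3,14.9,0],0.39],[[-3,14.9,0],0.39]]}}

```text
time_s: 5.1
position: [0.6039, 0.3112, 0.2128]
tool_rot: [[-0.601, 0.799, -0.005], [0.799, 0.601, 0.0], [0.003, -0.004, -1.0]]
force: [-0.6, -0.7, 0.7]
finger_gap: 0.0502
```

Emit:
{"method": "servo_tool", "body": {"moves": [[[0,0,0],0],[[0,0,0],0],[[0,0,-3],0],[[0,0,-6],0],[[0,0,-8],0]]}}

```text
time_s: 5.72
position: [0.6042, 0.311, 0.2947]
tool_rot: [[-0.601, 0.799, -0.003], [0.799, 0.601, 0.001], [0.003, -0.002, -1.0]]
force: [0.6, 0.2, -0.4]
finger_gap: 0.0501
```

```bash
python3 - <<'E'
from station import ctrl
from h import *
c=ctrl.capture('top');np.savez('top1.npz',**c);P=cloud(c);hsv=cv2.cvtColor(c['color'],cv2.COLOR_RGB2HSV)
cv2.imwrite('pics/top1.png',cv2.resize(c['color'][140:250,150:430,::-1],None,fx=2.8,fy=2.8))
b=(hsv[...,0]>100)&(hsv[...,0]<125)&(hsv[...,1]>75)&(P[...,2]<.04)&(P[...,2]>.005);b[:,:235]=0;b[:,330:]=0;b[:160]=0;b[245:]=0
vv,uu=np.nonzero(b);r=cv2.minAreaRect(ray(c,np.c_[uu,vv],.015)[:,:2].astype(np.float32));print('ray',len(vv),r,cv2.boxPoints(r))
o=(hsv[...,0]<16)&(hsv[...,1]>50);o[:,:240]=0;o[:,320:]=0;o[:170]=0;o[240:]=0
vv,uu=np.nonzero(o);r=cv2.minAreaRect(ray(c,np.c_[uu,vv],.02)[:,:2].astype(np.float32));print('copper',len(vv),r)
f=(P[...,2]>.003)&(P[...,2]<.09)&(hsv[...,1]<40);f[:195]=0;f[240:]=0;f[:,:352]=0;f[:,398:]=0
q=P[f];t=q[q[:,2]>.06];print('post',len(t),t.mean(0),t[:,2].max());lo=q[q[:,2]<.02];print('foot',cv2.minAreaRect(lo[:,:2].astype(np.float32)))
E
```

```text
ray 2620 ((0.5657929182052612, -0.016048163175582886), (0.2196187973022461, 0.17115335166454315), 87.37584686279297) [[ 0.47527844 -0.12182436]
 [ 0.64625233 -0.12966046]
 [ 0.6563074   0.08972804]
 [ 0.4853335   0.09756413]]
copper 180 ((0.5848973989486694, -0.019041433930397034), (0.18218180537223816, 0.10338811576366425), 89.34317779541016)
post 78 [ 0.52324948 -0.30682572  0.0737413 ] 0.08334179723833324
foot ((0.5281521081924438, -0.3099839687347412), (0.13773298263549805, 0.1427307277917862), 1.112280011177063)
```

View pics/top1.png

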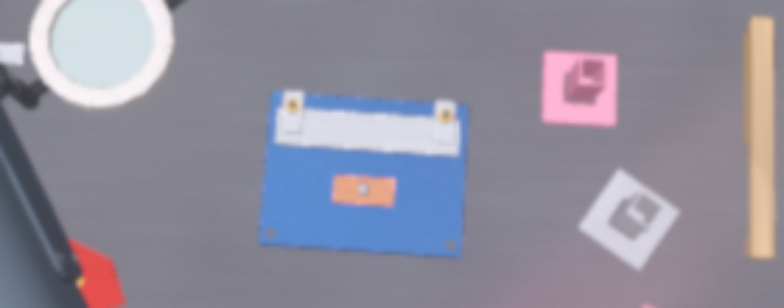

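The lamp ring now sits at crop (100,40), well left of the fixture. The pin is at crop (363,188). The grey foot, centred near (629,219), is turned about 55°.

Emit:
{"method": "servo_tool", "body": {"moves": [[[-3,-2.9,0],0],[[-7,-6.8,0],-0.03],[[-11.4,-11.1,0],-0.07],[[-15.8,-15.4,0],-0.11],[[-20.2,-19.6,0],-0.15],[[-24.6,-23.9,0],-0.2],[[-29,-28.2,0],-0.24],[[-33.4,-32.4,0],-0.28],[[-37.8,-36.7,0],-0.31],[[-42,-40.8,0],-0.31]], "grip": 6.5}}

```text
time_s: 7.02
position: [0.53, -0.2716, 0.2955]
tool_rot: [[-0.816, 0.578, -0.001], [0.578, 0.816, 0.002], [0.002, 0.002, -1.0]]
force: [1.8, -0.0, 0.6]
finger_gap: 0.065
```

Emit:
{"method": "servo_tool", "body": {"moves": [[[-0.86,3,0],0],[[-0.86,3,0],0]]}}

```text
time_s: 7.28
position: [0.5545, -0.2524, 0.2946]
tool_rot: [[-0.816, 0.578, -0.001], [0.578, 0.816, 0.003], [0.003, 0.002, -1.0]]
force: [0.9, 0.9, 0.9]
finger_gap: 0.065
```

```bash
python3 - <<'E'
from station import ctrl
from h import *
s=ctrl.get_state();R=np.array(s['tool_rot']);p=np.array(s['position']);print(s['time_s'],p,np.degrees(np.arctan2(R[1,0],R[0,0])),s['joints'])
c=ctrl.capture('wrist');T=np.eye(4);T[:3,:3]=R;T[:3,3]=p;T=T@c['hand_eye'];c['world_from_camera']=T
np.savez('w0.npz',**c);cv2.imwrite('pics/w0.png',c['color'][:,:,::-1]);print(c['hand_eye'])
c=dict(np.load('top1.npz'));print('pin',ray(c,[279.6,207.1],.033))
E
```

```text
7.275 [ 0.55452398 -0.25239096  0.29459656] 144.68509028587718 [-24.53595347  21.90161404  20.31310318  88.53925059   0.12580797
  10.77894564]
[[ 1.00221494e-03  9.61456460e-01  2.74955399e-01  6.82395399e-02]
 [ 9.99999349e-01 -1.11381887e-03  2.49764394e-04 -6.68316468e-04]
 [ 5.46388102e-04  2.74954969e-01 -9.61456950e-01 -1.41648819e-01]
 [ 0.00000000e+00  0.00000000e+00  0.00000000e+00  1.00000000e+00]]
pin [[ 0.54636076 -0.01535258  0.033     ]]
```

View pics/w0.png

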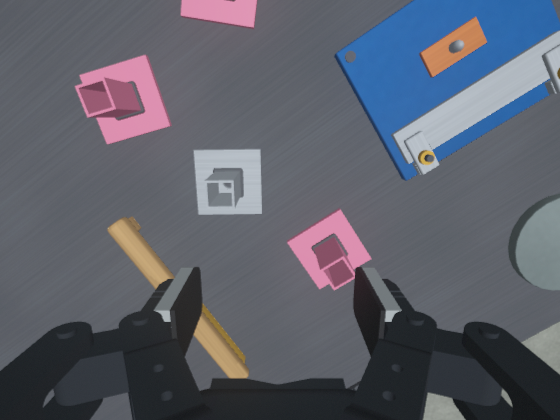

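The wrist view shows the foot at (228,182), nearly square to the tool, and the pin at (457,46). I'll measure both.

```bash
cat > ft.py <<'E'
from h import *
def foot(c,box):
    P=cloud(c);hsv=cv2.cvtColor(c['color'],cv2.COLOR_RGB2HSV);u0,u1,v0,v1=box
    w=np.zeros(P.shape[:2],bool);w[v0:v1,u0:u1]=1
    f=w&(hsv[...,1]<45)&(P[...,2]>.0035)&(P[...,2]<.014)
    f=cv2.morphologyEx(f.astype(np.uint8),cv2.MORPH_OPEN,np.ones((3,3)))>0
    v,u=np.nonzero(f);r=cv2.minAreaRect(ray(c,np.c_[u,v],.008)[:,:2].astype(np.float32))
    t=P[w&(abs(P[...,2]-.078)<.005)];r2=cv2.minAreaRect(t[:,:2].astype(np.float32))
    return r,r2,len(t),np.median(t[:,2])
E
python3 - <<'E'
from ft import *
c=dict(np.load('w0.npz'));print(foot(c,(185,270,140,225)))
print('pin',ray(c,[457,46],.035))
P=cloud(c);print(P[46,457],P[20,430],P[160,205],P[300,230])
hsv=cv2.cvtColor(c['color'],cv2.COLOR_RGB2HSV)
print(hsv[50,435],hsv[160,205])
E
```

```text
(((0.5269673466682434, -0.30697986483573914), (0.08008301258087158, 0.07999155670404434), 55.636844635009766), ((0.5269648432731628, -0.30704036355018616), (0.030293049290776253, 0.03024127334356308), 55.385841369628906), 319, np.float64(0.07699187519810702))
pin [[ 0.54844129 -0.01941854  0.035     ]]
[ 0.54884721 -0.01783416  0.0317298 ] [ 0.51136187 -0.02116983  0.01409313] [ 0.48887499 -0.31334951  0.00770313] [ 6.59191032e-01 -4.06709330e-01 -6.47147653e-04]
[ 12 137 206] [104  20 192]
```

Emit:
{"method": "servo_tool", "body": {"moves": [[[-0.5,-3,0],0],[[-0.9,-6,2],-0.014],[[-0.9,-6.05,6],-0.014],[[-0.9,-6.05,11],-0.014],[[-0.9,-6.05,16],-0.014],[[-0.9,-6.05,20],-0.014],[[-0.9,-6.05,23.5],-0.014],[[-0.9,-6.05,25.5],-0.014],[[-0.9,-6.05,26.6],-0.014],[[-0.9,-6.05,26.6],-0.014]]}}

```text
time_s: 8.57
position: [0.5258, -0.3055, 0.0286]
tool_rot: [[-0.825, 0.565, -0.002], [0.565, 0.825, 0.003], [0.003, 0.001, -1.0]]
force: [-1.4, -0.6, 0.5]
finger_gap: 0.0651
```

Emit:
{"method": "servo_tool", "body": {"moves": [[[0,0,0],0],[[0,0,0],0],[[0,0,0],0],[[0,0,0],0],[[0,0,0],0],[[0,0,0],0]], "grip": 2, "squeeze": 80}}

```text
time_s: 9.32
position: [0.5264, -0.3059, 0.0298]
tool_rot: [[-0.825, 0.565, -0.001], [0.565, 0.825, 0.002], [0.001, 0.001, -1.0]]
force: [-1.5, 0.4, 7.0]
finger_gap: 0.0294
```

Emit:
{"method": "servo_tool", "body": {"moves": [[[0,0,-1.5],0],[[0,0,-5],0],[[0,0,-10],0],[[0.7,1.3,-12],0.07],[[2,3.6,-12],0.22],[[3.6,6.6,-12],0.38],[[5.4,9.8,-12],0.54],[[7.2,13,-12],0.7],[[9,16.2,-12],0.86],[[10,18.1,-12],1.016]]}}

```text
time_s: 10.58
position: [0.546, -0.0985, 0.1508]
tool_rot: [[0.05, 0.999, -0.001], [0.999, -0.05, 0.002], [0.002, -0.001, -1.0]]
force: [-0.4, 0.1, -5.3]
finger_gap: 0.0291
```

Emit:
{"method": "servo_tool", "body": {"moves": [[[0,0,0],0],[[0,0,0],0]]}}

```text
time_s: 10.82
position: [0.5459, -0.0988, 0.1512]
tool_rot: [[0.047, 0.999, -0.001], [0.999, -0.047, 0.002], [0.002, -0.001, -1.0]]
force: [0.2, -0.3, -4.1]
finger_gap: 0.0294
```

```bash
python3 - <<'E'
from station import ctrl
from h import *
s=ctrl.get_state();R=np.array(s['tool_rot']);p=np.array(s['position']);print(s['time_s'],p,np.degrees(np.arctan2(R[1,0],R[0,0])),s['force'],s['finger_gap'])
c=ctrl.capture('wrist');T=np.eye(4);T[:3,:3]=R;T[:3,3]=p;T=T@c['hand_eye'];c['world_from_camera']=T
np.savez('w1.npz',p=p,R=R,**c);cv2.imwrite('pics/w1.png',c['color'][:,:,::-1])
E
```

```text
10.825 [ 0.54588194 -0.09883602  0.15121214] 87.28700051380083 [ 0.2016509  -0.30972832 -4.06573087] 0.029415360962028077
```

View pics/w1.png

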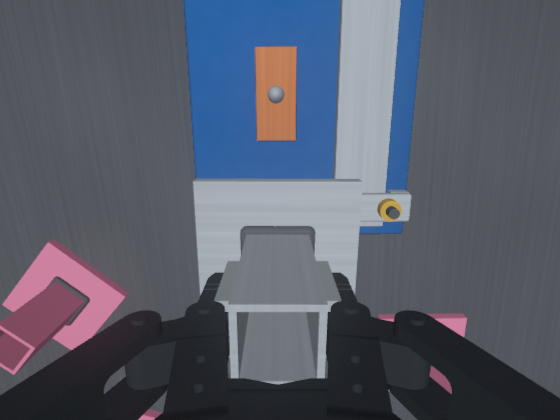

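The pin is at (276,94), in the middle of the copper bar. The front edge of the held foot's plate runs from (194,180) to (361,180), and the foot looks level and square. Next I'll compute the foot axis against the pin in this same view.

```bash
python3 - <<'E'
from h import *
c=dict(np.load('w1.npz'));P=cloud(c);p=c['p'];R=c['R'];hsv=cv2.cvtColor(c['color'],cv2.COLOR_RGB2HSV)
# plate points by height
m=(abs(P[...,2]-.129)<.006);m[:165]=0;m[245:]=0;m[:,:180]=0;m[:,375:]=0
print('plate z',np.median(P[m][:,2]),P[200,205],P[200,350],P[230,210])
v,u=np.nonzero(m);e=[]
for col in range(205,352,4):
    vv=v[u==col]; e.append((col,vv.min()))
for row in range(195,240,5): print(row,u[v==row].min(),u[v==row].max(),end=' | ')
print()
W=ray(c,np.array(e),.1294);k=np.polyfit(W[:,0],W[:,1],1);print('front edge slope deg',np.degrees(np.arctan(k[0])),'y mid',W[:,1].mean())
fy=W[:,1].mean()-.04
E1=ray(c,[[u[v==r].min()-.5,r] for r in range(195,240,5)],.1294);E2=ray(c,[[u[v==r].max()+.5,r] for r in range(195,240,5)],.1294)
print('sides',E1[:,0].mean(),E2[:,0].mean(),'width',(E2-E1)[:,0].mean(),'slope',np.degrees(np.polyfit(E1[:,1],E1[:,0],1)[0]),'center',(E1+E2)[:,0].mean()/2,fy,'tcp',p)
o=(hsv[...,0]<16)&(hsv[...,1]>130);o[:30]=0;o[150:]=0;o[:,:245]=0;o[:,310:]=0
v,u=np.nonzero(o);print('copper',cv2.minAreaRect(ray(c,np.c_[u,v],.02)[:,:2].astype(np.float32)))
g=(~o);g[:75]=0;g[115:]=0;g[:,:262]=0;g[:,292:]=0
n,l,st,ce=cv2.connectedComponentsWithStats(g.astype(np.uint8));print(st,ce)
b=(hsv[...,0]>100)&(hsv[...,0]<125)&(hsv[...,1]>140);
for r in (20,60,100,140,170):
  q=np.nonzero(b[r])[0];print('blue',r,ray(c,[[q.min()-.5,r],[q.max()+.5,r]],.015)[:,:2].round(4).tolist())
for pt in((276,94),):print('pin',ray(c,pt,.035),P[94,276])
E
```

```text
plate z 0.12858993925101214 [ 0.51371538 -0.06727756  0.12919332] [ 0.58275096 -0.07050641  0.12906243] [ 0.51459361 -0.08238324  0.12908382]
195 194 361 | 200 194 361 | 205 195 360 | 210 195 360 | 215 195 360 | 220 196 359 | 225 196 359 | 230 196 359 | 235 197 358 | 
front edge slope deg -2.7317762930359892 y mid -0.05915925649221787
sides 0.5081090501259401 0.5876442684017333 width 0.07953521827579328 slope 2.4520930670116763 center 0.5478766592638366 -0.09915925649221788 tcp [ 0.54588194 -0.09883602  0.15121214]
copper ((0.549019455909729, -0.014961741864681244), (0.0636923536658287, 0.028538653627038002), 87.3451919555664)
[[     0      0    560    420 234930]
 [   267     85     18     19    270]] [[279.50472056 209.63279275]
 [275.39259259  93.95555556]]
blue 20 [[0.4873, 0.0381], [0.6548, 0.0304]]
blue 60 [[0.4864, 0.012], [0.6543, 0.0042]]
blue 100 [[0.4855, -0.0156], [0.6531, -0.0234]]
blue 140 [[0.4837, -0.0449], [0.6518, -0.0527]]
blue 170 [[0.4827, -0.068], [0.6507, -0.0758]]
pin [[ 0.54968344 -0.01550767  0.035     ]] [ 0.54968189 -0.01540428  0.03327117]
```

Emit:
{"method": "servo_tool", "body": {"moves": [[[1,0.05,1],0],[[2.4,0.15,3],0],[[2.4,0.15,5],0],[[2.4,0.15,6.6],0],[[2.4,0.15,6.6],0],[[2.4,0.15,6.6],0]]}}

```text
time_s: 11.62
position: [0.5487, -0.0752, 0.0854]
tool_rot: [[0.048, 0.999, -0.0], [0.999, -0.048, 0.002], [0.002, -0.0, -1.0]]
force: [0.1, -0.2, -4.2]
finger_gap: 0.0292
```

```bash
cat > look.py <<'E'
from station import ctrl
from h import *
import sys
s=ctrl.get_state();R=np.array(s['tool_rot']);p=np.array(s['position']);print(s['time_s'],p,np.degrees(np.arctan2(R[1,0],R[0,0])),s['force'],s['finger_gap'])
c=ctrl.capture('wrist');T=np.eye(4);T[:3,:3]=R;T[:3,3]=p;T=T@c['hand_eye'];c['world_from_camera']=T
np.savez('w2.npz',p=p,R=R,**c);cv2.imwrite('pics/w2.png',c['color'][:,:,::-1])
P=cloud(c);hsv=cv2.cvtColor(c['color'],cv2.COLOR_RGB2HSV)
h=p[2]-.0218
m=(abs(P[...,2]-h)<.006);m[:140]=0;m[245:]=0;m[:,:185]=0;m[:,370:]=0
m=cv2.morphologyEx(m.astype(np.uint8),cv2.MORPH_OPEN,np.ones((5,5)))>0
v,u=np.nonzero(m);print('plate z',np.median(P[m][:,2]),h)
W=ray(c,[(k,v[u==k].min()-.5) for k in range(210,347,4)],h)
E=[ray(c,[(f(u[v==r])+o,r) for r in range(200,240,5)],h) for f,o in((np.min,-.5),(np.max,.5))]
T2=np.linalg.inv(R)
t=lambda X:(X-p)@R
W,A,B=t(W),t(E[0]),t(E[1])
print('front',W[:,0].mean(),'slope',np.degrees(np.polyfit(W[:,1],W[:,0],1)[0]),'sides',A[:,1].mean(),B[:,1].mean(),np.degrees(np.polyfit(A[:,0],A[:,1],1)[0]))
ax=np.array([W[:,0].mean()-.04,(A+B)[:,1].mean()/2]);print('axis tool',ax)
o=(hsv[...,0]<16)&(hsv[...,1]>130);o[170:]=0;o[:,:225]=0;o[:,330:]=0
v,u=np.nonzero(o);hull=cv2.convexHull(np.c_[u,v].astype(np.int32));k=np.zeros(o.shape,np.uint8);cv2.fillConvexPoly(k,hull,1)
q=cv2.morphologyEx(((k>0)&~o).astype(np.uint8),cv2.MORPH_OPEN,np.ones((5,5)))
n,l,st,ce=cv2.connectedComponentsWithStats(q);i=1+np.argmax(st[1:,4]);print(st[i],ce[i])
pin=t(ray(c,ce[i],.032))[0];print('pin tool',pin,'d cm',(pin[:2]-ax)*100)
r=cv2.minAreaRect(t(ray(c,np.c_[u,v],.02))[:,:2].astype(np.float32));print('copper tool',r,(np.array(r[0])-ax)*100)
E
python3 look.py
```

```text
11.625 [ 0.54866421 -0.07521298  0.08537057] 87.23643673656049 [ 0.14147062 -0.21982727 -4.17189217] 0.029165503111233514
plate z 0.06274759899365534 0.06357056607738301
front 0.03986182086706717 slope 0.1879236468453602 sides -0.038864064819829215 0.04075097573012493 -0.33938567119842283
axis tool [-0.00013818  0.00094346]
[261 121  22  22 400] [271.62   131.5975]
pin tool [ 0.06042489 -0.00223575  0.05348636] d cm [ 6.05630698 -0.31792052]
copper tool ((0.06534993648529053, -0.002363736741244793), (0.028830688446760178, 0.053725194185972214), 89.67111206054688) [ 6.54881156 -0.33071922]
```

View pics/w2.png

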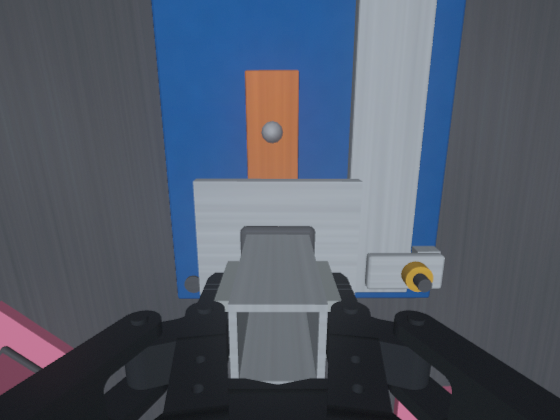

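Same-view offset from foot axis to pin is about 6.05 cm along tool x and -0.32 cm along tool y. I'll move over the pin and begin the descent.

Emit:
{"method": "servo_tool", "body": {"moves": [[[1.5,-0.1,0],0],[[3.5,-0.2,0],0],[[5.2,-0.3,0],0],[[6.05,-0.32,0],0],[[6.05,-0.32,0],0],[[6.05,-0.32,0.8],0],[[6.05,-0.32,1.5],0],[[6.05,-0.32,2],0],[[6.05,-0.32,2.4],0],[[6.05,-0.32,2.7],0]]}}

```text
time_s: 12.92
position: [0.5486, -0.0147, 0.0585]
tool_rot: [[0.049, 0.999, 0.0], [0.999, -0.049, 0.002], [0.002, 0.0, -1.0]]
force: [-0.2, -0.1, -4.3]
finger_gap: 0.0294
```

No contact yet at underside z of about 0.029, so the pin nose is inside the hole. Continuing down onto the spring.

Emit:
{"method": "servo_tool", "body": {"moves": [[[0,0,0.3],0],[[0,0,0.6],0],[[0,0,0.8],0],[[0,0,1.0],0],[[0,0,1.15],0],[[0,0,1.3],0],[[0,0,1.3],0]]}}

```text
time_s: 13.8
position: [0.5487, -0.0147, 0.0458]
tool_rot: [[0.048, 0.999, 0.001], [0.999, -0.048, 0.002], [0.002, 0.0, -1.0]]
force: [-3.6, 0.0, 4.6]
finger_gap: 0.0296
```

Emit:
{"method": "servo_tool", "body": {"moves": [[[0,-0.03,0.1],0],[[0,-0.05,0.2],0],[[0,-0.05,0.25],0],[[0,-0.05,0.25],0]]}}

```text
time_s: 14.3
position: [0.5486, -0.0147, 0.0447]
tool_rot: [[0.048, 0.999, 0.002], [0.999, -0.048, 0.002], [0.002, 0.002, -1.0]]
force: [-5.7, 0.2, 15.1]
finger_gap: 0.0292
```

```bash
python3 - <<'E'
from station import ctrl
from h import *
s=ctrl.get_state();print(s['position'],s['force'],s['moment'],s['qd'].round(3) if hasattr(s['qd'],'round') else s['qd'])
c=ctrl.capture('scene');np.savez('s2.npz',**c)
cv2.imwrite('pics/s2.png',cv2.resize(c['color'][160:320,180:380,::-1],None,fx=3.7,fy=3.7,interpolation=cv2.INTER_CUBIC))
E
```

```text
[ 0.54863487 -0.0147316   0.0447287 ] [-5.68248781  0.24757654 15.05629273] [0.0054256  1.29676605 0.00421207] [-0.107  0.025 -0.082 -0.042 -0.058 -0.015]
```

View pics/s2.png

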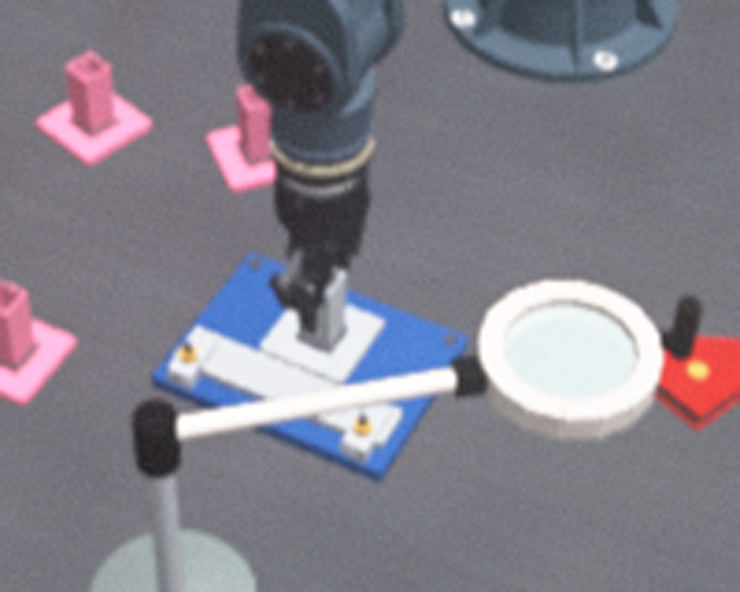

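The scene shows the foot's plate lying on the fixture beside the flat bar, with the lamp well clear. Press force is about 19 N, more than the spring's 12 N. I'll relieve the side load a little and press slightly harder.

Emit:
{"method": "servo_tool", "body": {"moves": [[[0,-0.05,0.1],0],[[0,-0.1,0.2],0],[[0,-0.1,0.3],0],[[0,-0.1,0.3],0],[[0,-0.1,0.3],0],[[0,-0.1,0.3],0]]}}

```text
time_s: 15.1
position: [0.5487, -0.0147, 0.0447]
tool_rot: [[0.049, 0.999, 0.006], [0.999, -0.049, 0.002], [0.002, 0.006, -1.0]]
force: [-8.4, -0.2, 31.6]
finger_gap: 0.0293
```

```bash
python3 - <<'E'
from station import ctrl
from h import *
s=ctrl.get_state();R=np.array(s['tool_rot']);p=np.array(s['position']);print(p,s['force'],s['qd'])
c=ctrl.capture('wrist');T=np.eye(4);T[:3,:3]=R;T[:3,3]=p;c['world_from_camera']=T@c['hand_eye']
P=cloud(c);hsv=cv2.cvtColor(c['color'],cv2.COLOR_RGB2HSV)
for n,w in(('plate',P[185:225,205:235]),('plateR',P[185:225,325:350]),('blue',P[100:165,200:330]),('bluefar',P[60:100,180:330])):
  w=w.reshape(-1,3);print(n,np.median(w,0))
E
```

```text
[ 0.54867418 -0.0147447   0.04472656] [-8.35159007 -0.20619866 31.56303038] [-0.07512281 -0.06593539 -0.09454497 -0.01038131 -0.08472697 -0.02292613]
plate [0.52330147 0.0142291  0.02210094]
plateR [0.57959447 0.01147442 0.02215338]
blue [0.54658794 0.04666842 0.0141113 ]
bluefar [0.54355362 0.07013895 0.0140641 ]
```

Plate top is 8.0 mm above the fixture top, which is the plate's own thickness, so it lies flush. The press is firm and steady, so I'm handing in.

```bash
python3 - <<'E'
from station import ctrl
ctrl.sign_off()
E
```

```text
the job is handed in; nothing more can be done
```

The job is handed in at about 15 s on the robot's clock. The foot is seated over the pin and pressed flush on the fixture, with the arm still gripping and pressing. Sign-off gives no verdict, so the checks below are my own.

- **Lamp:** I swung it to the left by its grip. I calculate its head is about 0.28 m from the pin, and the last scene picture shows it well clear of the fixture.
- **Foot:** I took the light grey foot by its post (fingers closed on it at 29 mm) and lined it up with the pin in the wrist camera. It dropped over the pin without snagging.
- **Flush and square:** The plate's top measured 8.0 mm above the fixture plate, which is its own thickness, so it is flush. The foot was in line with the fixture to within about half a degree, and the tool's tilt is about 0.4 degrees.
- **Press:** The final downward reading was about 32 N, or roughly 36 N with the foot's weight, against the spring's 12 N. The tool position did not change.
- **Magnet, hammer and brush:** I moved nothing near the bench around them. I did not measure their positions afterwards.

Two checks disagreed:

- **Pin position:** The top camera put the pin about 2.5 mm off the wrist camera's estimate in x. I trusted the wrist view, and the drop onto the pin fits it.
- **Sideways force:** A push of about 8 N in x remained at the end. My small correction did not reduce it, and it rose as I pressed harder.

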